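# Layer two cheeses on the bench lift and hold the lift level

### The arm

A 6-joint arm with a two-finger parallel gripper is mounted at the origin on the work surface. World frame = base frame: x ahead of the robot, y to its left, z up, the work surface at z = 0. Lengths are in m, angles in rad, forces in N, time in s.
With the tool pointing down it reaches from about 0.375 to 0.975 m from the base axis. Payload 3.8 kg.
Tool frame: the origin (TCP) lies where the fingers leave the gripper's body, on its centre line; the fingertips stand 73 mm ahead of it and the grasp point (between the pads) lies 54 mm ahead of it; z points along the fingers, y is the line along which they close (so a half turn about z gives the same grasp; the last joint's range is limited). The gripper opens to 85 mm and grips with 20 to 120 N. Pads are 22 mm wide; open, the fingers measure 114 mm over their backs; the gripper's body (76 mm by 85 mm) begins 54 mm behind the grasp point. The pads swing forward as they close: fully open they stand 13 mm farther back than shut.
Start: joints at [-0.037, 0.264, 1.604, -0, 1.274, -0.037], TCP at [0.675, -0, 0.304] pointing down, gripper open.
Joint ranges: [-2.63, 2.63], [-0.94, 2.18], [0.31, 2.57], [-1.31, 4.45], [0, 2.66], [-2.55, 2.55]. Speed limits (rad/s): [2.57, 2.57, 3.14, 3.14, 3.14, 3.14].

### API

Orientations are given as a unit quaternion [w, x, y, z].
In Python, from rig import get_obs, camera, hand_in gives the robot as it stands.
- The arm moves only by the shell command python3 -m jog 'ROWS'. ROWS is JSON, a list of rows, each a list of 5 numbers: the gripper's target within -1 to 1 (shut at 1, half-way at 0, fully open at -1), then the shift along the world's x, y, z each as a share of 30 mm, from -1 to 1, then the turn about the world's z as a share of 0.12 rad, from -1 to 1. A call has 1 to 5 rows; each row shifts and turns the commanded pose from where the row before left it; what a row does not reach is not made up. A row lasts 1/12 s, in which the tool goes at most 41.7 mm and 7.16 degrees, less where a joint would pass 70% of its speed; a pose out of reach is approached as far as the arm can. A call with a number of a shift or a turn outside -1 to 1 is refused whole. A call with a gripper value outside its range is refused whole. The fingers move at their own pace and stop on an object; the grip force is fixed at half the most. Time passes only in rows, so rows that do not move let the fingers close. It gives the time, the measured TCP pose, the force, the opening and the grip force at its end, in the units of the state.
- get_obs(): the state, without advancing time (a new reading comes with each control period).
- camera(name): name is "scene" or "side" or "wrist"; returns a dict with "frame" (480x640x3 uint8, red, green, blue), "z_map" (480x640 float32, m along the optical axis (not along the pixel's ray), 0 where there is no reading), "camera_matrix" (3x3 intrinsics, pixels), "k1" (the pictures are not rectified: a ray, as slopes to the right and down, at radius r is drawn at 1 + k1 r^2 times it, then the intrinsics apply), "position" and "rotation" of the camera in the world. Camera axes: x right, y up, looking along -z (the intrinsics and any distortion apply to the point x, -y, -z); pixel columns grow to the right and rows downward; lengths in m; the calibration is good to about 2 mm. A picture is of the moment at which its call begins.
- hand_in(): hands the job in; it is judged then, once.
The state is a dict: "t": time; "joint_pos": joint angles; "dq": joint speeds; "joint_efforts": joint torques, N m; "eef_pos": TCP position; "tcp_rot": TCP orientation; "wrist_force": force on the tool from outside, world axes, zero at the start; "wrist_torque": the same for the moment, N m; "opening": finger opening in m; "finger_force": force on a finger pad.
Only numpy, scipy, OpenCV 4.12 (cv2) and the standard library are available. Lean on these libraries where they do the work, as an engineer would, in place of code of your own. Each camera call takes 0.05 s, during which the arm holds its last target. There are 200 camera calls.

### The job

Get the stack on the bench lift ready to slide onto the ripening board: lay the wooden separator flat and centred on the big yellow cheese on the lift platform, then set the small green herb cheese upright in the middle of the separator, and let go of both. Then push the red spring handle of the lift straight down about 28 mm of its 40 mm travel, so that the platform comes up level with the ripening board, and finish while still holding it pressed there with the gripper fingers (do not release it). Do not shift the small plain yellow cheese or the cheese on the ripening board.

Things in the scene. Friction and masses are not known exactly. Their poses are not given: they have to be found in the camera images.
- lift: The bench lift, fixed to the table: steel base 180 (x) x 340 (y) mm, 46 mm high. Origin on the table; x points away from the robot, y to the left (its yaw varies). Platform centre at (0, +85) mm, red handle axis at (0, -100) mm, oak ripening board 170 x 160 mm at (+175, +85) mm, top 73 mm above the table, directly behind the platform.
- platform_top (a point): Centre of the top of the lift platform (150 mm square aluminium with a black rubber pad). At rest 59 mm above the table, 14 mm below the ripening board; it rises 0.5 mm for each mm the handle is pressed.
- board_top (a point): Centre of the top face of the fixed oak ripening board, 73 mm above the table.
- handle_top (a point): Centre of the flat top of the red mushroom handle (60 mm diameter, 18 mm thick, on a 22 mm steel stem with a green band); 150 mm above the table at rest. It moves only straight down, by up to 40 mm, and springs back when released. Push it down on its top.
- handle (a joint): How far the red handle is pressed, m: 0 at rest (up), 0.040 at the bottom stop; 0.028 makes the platform level with the ripening board. With the stack loaded it pushes back with about 8 N at first touch, rising by about 0.25 N per mm to about 15 N at 28 mm.
- big_mid (a point): Centre (half-way up) of the big yellow cheese standing loose on the lift platform: wheel 130 mm diameter, 60 mm high, 0.75 kg, flat top about 108 mm across.
- slat_mid (a point): Centre (half-way up) of the wooden separator, a pale flat board 116 (its x) x 60 (its y) x 10 mm with two thin dark lines along its top, lying flat on the table. About 40 g. Grasp it across its 60 mm width.
- herb_mid (a point): Centre (half-way up) of the small green herb-speckled cheese: wheel 68 mm diameter, 42 mm high, rounded edges, about 160 g, standing flat on the table; its z axis is up.
- plain_mid (a point): Centre (half-way up) of the small plain yellow cheese, same size as the green one, on the table; leave it alone.
- ripe_mid (a point): Centre (half-way up) of the amber cheese, 120 mm diameter, 56 mm high, on the ripening board behind the platform; leave it alone.
Not all that is in view belongs to the job. Of the things that look like the part that bears herb_mid, take the one that is nearest to the robot's base at the start.

How it is judged:
On the way, in this order (a step that is already met when the one before it is completed fails the run):
1. the separator lies flat and centred on the big cheese, let go (horizontal distance between slat_mid and big_mid below 0.025 m and z of slat_mid in the frame of big_mid between 0.031 and 0.039 m and angle between slat_mid's own z axis and vertical below 0.08 rad and contact force between slat and the fingers below 0.05 N and contact force between slat and big above 0.1 N), for 0.2 s.
2. the green herb cheese stands in the middle of the separator, let go (all of step 1 and horizontal distance between herb_mid and slat_mid below 0.02 m and z of herb_mid in the frame of slat_mid between 0.022 and 0.03 m and angle between herb_mid's own z axis and vertical below 0.1 rad and contact force between herb and the fingers below 0.05 N and contact force between herb and slat above 0.4 N), for 0.2 s.
3. the handle is held so that the platform is level with the ripening board (z of platform_top in the frame of lift between 0.07 and 0.076 m and value of joint handle between 0.022 and 0.034 m and contact force between lift and the fingers above 4 N and velocity of joint handle between -0.01 and 0.01 m/s), for 0.3 s.
At the end, for the whole second after the job is handed in: Fingers hold the handle still with over 4 N, pressed 22 to 34 mm, platform within 3 mm of the board's level; big cheese within 30 mm of the platform's centre, separator flat within 25 mm of the cheese's centre, green cheese upright within 20 mm of the separator's centre, both let go (all of step 2 and all of step 3 and horizontal distance between big_mid and platform_top below 0.03 m and angle between big_mid's own z axis and vertical below 0.08 rad); the arm keeps its last pose, push and grip.
It fails at once if the small plain yellow cheese is shifted by more than 20 mm (distance of plain_mid from where it was at the start of the episode above 0.02 m).
It fails at once if the cheese on the ripening board is shifted by more than 20 mm (distance of ripe_mid from where it was at the start of the episode above 0.02 m).
It also fails if it takes over 72 s, if anything falls off the work surface, if the arm or the gripper's body presses on something with over 40 N, if the wrist force passes 120 N, or if a joint passes its speed limit or range.

## Working session

There is one attempt and no reset: what is moved stays moved. The work goes in short steps, Python scripts to look and compute and a shell command to move; the robot and the scene stay as the last step left them, time stands still between calls to the robot, and variables do not carry over. Pictures are saved under pics/ and viewed, at most 12 in all, crops included, and the job is handed in when it is done.

```bash
ls; mkdir -p pics
cat > h.py <<'E'
import numpy as np,cv2
from rig import get_obs,camera,hand_in
def cloud(c):
    z=c["z_map"];K=c["camera_matrix"];v,u=np.mgrid[0:480,0:640].astype(float)
    p=cv2.undistortPoints(np.stack([u.ravel(),v.ravel()],1)[:,None],np.array(K,float),np.array([c["k1"],0,0,0,0.]))[:,0]
    x=p[:,0].reshape(480,640);y=p[:,1].reshape(480,640)
    P=np.stack([x*z,-y*z,-z],-1)
    R=np.array(c["rotation"])
    if R.shape!=(3,3):
        from scipy.spatial.transform import Rotation
        R=Rotation.from_quat([R[1],R[2],R[3],R[0]]).as_matrix()
    W=P@R.T+np.array(c["position"]); W[z==0]=np.nan
    return W
E
python3 - <<'E'
from h import *
ims=[]
for n in("scene","side"):
    c=camera(n);np.savez("%s.npz"%n,f=c["frame"],W=cloud(c))
    print(n,c["position"],c["k1"]);cv2.imwrite("pics/%s0.png"%n,c["frame"][:,:,::-1])
print(get_obs())
E
```

```text
pics
scene [ 1.30846552 -0.2225814   0.90360207] -0.1140134007618983
side [ 0.02088452 -0.69342518  0.91437983] -0.1650207947777599
{'t': 0.1, 'joint_pos': array([-3.69076638e-02,  2.64695170e-01,  1.60524319e+00,  4.36223353e-06,
        1.27372849e+00, -3.68794215e-02]), 'dq': array([-1.66050597e-03, -1.45953135e-03, -2.82641214e-03, -5.83340594e-04,
       -1.37855549e-03,  2.09983910e-05]), 'joint_efforts': array([ 2.96398039e-04, -5.16707003e+01, -3.68589377e+01,  1.30520286e-05,
        6.22219843e-03,  5.24967299e-05]), 'eef_pos': array([6.74478424e-01, 1.33848414e-05, 3.02671586e-01]), 'tcp_rot': array([-7.61307355e-04,  7.07116839e-01,  7.07095963e-01, -7.04262228e-04]), 'wrist_force': array([ 0.07754873,  0.33665463, -0.15829114]), 'wrist_torque': array([0.07322728, 0.00163696, 0.02035615]), 'finger_force': 0.0, 'opening': 0.08531584953687468}
```

View pics/scene0.png

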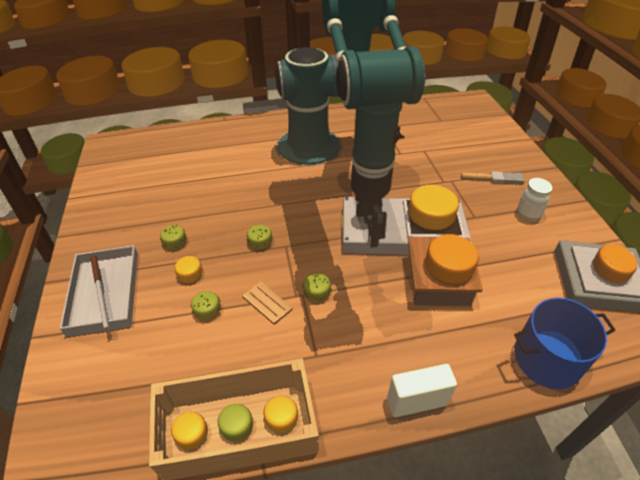

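View pics/side0.png

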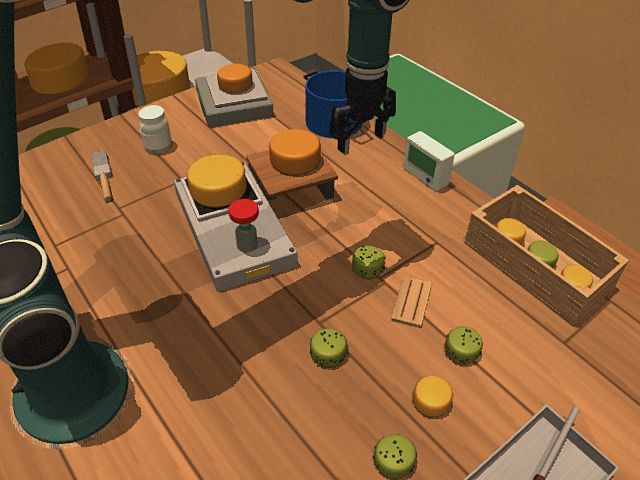

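The side view shows green cheeses at (369,262), (329,348), (464,345) and (395,456). The plain one is at (433,396), the separator at (412,302), the big cheese at (217,180), the handle at (243,210) and the ripening cheese at (295,152).

Run:
```python
from h import *
d=np.load("side.npz");W=d["W"];hsv=cv2.cvtColor(d["f"],cv2.COLOR_RGB2HSV)
def pts(u,v,r,lo,hi):
    s=W[v-r:v+r,u-r:u+r].reshape(-1,3);s=s[(s[:,2]>lo)&(s[:,2]<hi)];return s
def circ(n,u,v,r,lo,hi):
    s=pts(u,v,r,lo,hi).astype(np.float32);
    (c,rad)=cv2.minEnclosingCircle(s[:,:2]);print(n,len(s),np.round(c,4),round(rad,4),"med",np.round(np.median(s,0),4),"dist",np.hypot(*c).round(3))
for n,u,v in[("g1",369,262),("g2",329,348),("g3",464,345),("g4",395,456),("plain",433,396)]: circ(n,u,v,24,.036,.05)
circ("big",217,178,40,.114,.13); circ("ripe",295,150,40,.122,.14); circ("handle",243,210,20,.145,.16)
for nm,u,v in(("side",412,302),("scene",267,303)):
    W=np.load(nm+".npz")["W"];s=pts(u,v,32,.006,.016)
    if nm=="side": pass
    r=cv2.minAreaRect(s[:,:2].astype(np.float32)*1000);print("slat",len(s),r,np.median(s,0))
W=np.load("scene.npz")["W"]
circ("big",435,205,40,.114,.13); circ("handle",375,205,25,.145,.156)
for n,u,v in[("g",260,236),("g",317,287),("g",206,305),("g",173,236),("plain",188,269)]: circ(n,u,v,18,.036,.05)
# lift yaw: base top points
W=np.load("side.npz")["W"];s=W[150:300,150:310].reshape(-1,3);s=s[(s[:,2]>.041)&(s[:,2]<.051)];print("base",cv2.minAreaRect(s[:,:2].astype(np.float32)*1000))
```

```text
Traceback (most recent call last):
cv2.error: OpenCV(4.12.0) /io/opencv/modules/imgproc/src/shapedescr.cpp:201: error: (-215:Assertion failed) count >= 0 && (depth == CV_32F || depth == CV_32S) in function 'minEnclosingCircle'
```

Run:
```python
from h import *
for nm in("side","scene"):
    c=camera(nm);z=c["z_map"];print(nm,c["rotation"],c["camera_matrix"],z.min(),z.max(),z.shape)
    W=cloud(c)
    for u,v in((369,262),(412,302),(433,396),(243,210),(300,330)) if nm=="side" else ((260,236),(188,269),(375,205),(200,350)): print(u,v,z[v,u],W[v,u])
```

```text
side [ 0.87295747  0.36237139 -0.13220536 -0.29858664] [[586.52404354   0.         322.47736297]
 [  0.         586.52404354 239.58311038]
 [  0.           0.           1.        ]] 0.0 3.3966951 (480, 640)
369 262 1.1981229 [ 0.61205999 -0.11435715  0.04154126]
412 302 1.1657053 [ 0.62991188 -0.22814679  0.00935756]
433 396 0.9764299 [ 0.49215081 -0.41670259  0.0424705 ]
243 210 1.1436821 [0.43463989 0.06818892 0.14998779]
300 330 1.1215609 [ 0.41463245 -0.14282588  0.00239802]
scene [0.71889524 0.28860657 0.23910514 0.58542687] [[457.35751169   0.         319.33154695]
 [  0.         457.35751169 239.92851015]
 [  0.           0.           1.        ]] 0.0 3.6131847 (480, 640)
260 236 1.2080839 [ 0.44616165 -0.21179607  0.04305156]
188 269 1.1311748 [ 0.52276414 -0.4020944   0.04165976]
375 205 0.8374219 [7.12939478e-01 5.49267365e-05 3.45385622e-01]
200 350 1.024138 [ 0.73206312 -0.38707294 -0.00508706]
```

```bash
cat > m.py <<'E'
from h import *
def pts(W,u,v,r,lo,hi):
    s=W[max(v-r,0):v+r,max(u-r,0):u+r].reshape(-1,3);return s[(s[:,2]>lo)&(s[:,2]<hi)]
def circ(W,n,u,v,r,lo,hi):
    s=pts(W,u,v,r,lo,hi)
    if len(s)<5: print(n,"few");return
    c,rad=cv2.minEnclosingCircle(np.ascontiguousarray(s[:,:2],np.float32));print(n,len(s),np.round(c,4),round(rad,4),"med",np.round(np.median(s,0),4),"dist",np.hypot(*c).round(3))
def rect(W,n,u,v,r,lo,hi):
    s=pts(W,u,v,r,lo,hi);print(n,len(s),cv2.minAreaRect(np.ascontiguousarray(s[:,:2]*1000,np.float32)),np.median(s,0))
E
python3 - <<'E'
from m import *
W=np.load("side.npz")["W"]
for n,u,v in[("g1",369,262),("g2",329,348),("g3",464,345),("g4",395,456),("plain",433,396)]: circ(W,n,u,v,24,.038,.05)
circ(W,"big",217,178,40,.114,.13); circ(W,"ripe",295,150,40,.122,.14); circ(W,"handle",243,210,20,.145,.16)
rect(W,"slat",412,302,34,.006,.016);rect(W,"base",235,235,75,.041,.051);rect(W,"boardtop",290,175,50,.068,.078)
W=np.load("scene.npz")["W"]
rect(W,"slat",267,303,34,.004,.016)
circ(W,"big",435,205,40,.112,.13)
for n,u,v in[("g",260,236),("g",317,287),("g",206,305),("g",173,236),("plain",188,269)]: circ(W,n,u,v,18,.036,.05)
E
```

```text
g1 504 [ 0.6235 -0.0985] 0.0333 med [ 0.6223 -0.1016  0.042 ] dist 0.631
g2 731 [ 0.4225 -0.2188] 0.032 med [ 0.4218 -0.2199  0.042 ] dist 0.476
g3 708 [ 0.6246 -0.369 ] 0.0323 med [ 0.6226 -0.3701  0.0421] dist 0.725
g4 1082 [ 0.3745 -0.4522] 0.0327 med [ 0.373  -0.452   0.0425] dist 0.587
plain 864 [ 0.5011 -0.4097] 0.0323 med [ 0.4997 -0.4105  0.0422] dist 0.647
big 1506 [0.473 0.249] 0.0645 med [0.4706 0.2445 0.1186] dist 0.535
ripe 1169 [0.6667 0.2164] 0.0594 med [0.6633 0.2123 0.1283] dist 0.701
handle 513 [0.4377 0.0735] 0.0317 med [0.4353 0.0709 0.1504] dist 0.444
slat 1333 ((620.3408203125, -201.55694580078125), (124.29053497314453, 110.7476806640625), 34.15473556518555) [ 0.63053059 -0.22563365  0.01047078]
base 4600 ((471.8879699707031, 176.47659301757812), (344.6576843261719, 198.56234741210938), 76.517333984375) [0.4228952  0.09553808 0.04647319]
boardtop 1822 ((636.9014892578125, 199.21990966796875), (174.26368713378906, 220.987548828125), 55.520233154296875) [0.61121808 0.17304819 0.07346338]
slat 1036 ((609.6947631835938, -194.30999755859375), (145.7113037109375, 142.95587158203125), 27.27911949157715) [ 0.63796096 -0.21939433  0.00947036]
big 1438 [0.5393 0.2489] 0.1246 med [0.4955 0.2443 0.1185] dist 0.594
g 321 [ 0.4286 -0.212 ] 0.0346 med [ 0.4308 -0.2134  0.0413] dist 0.478
g 431 [ 0.6277 -0.0954] 0.0327 med [ 0.6308 -0.0962  0.0413] dist 0.635
g 448 [ 0.6284 -0.3652] 0.0327 med [ 0.6316 -0.3647  0.0403] dist 0.727
g 281 [ 0.379  -0.4483] 0.0328 med [ 0.3824 -0.446   0.04  ] dist 0.587
plain 351 [ 0.5063 -0.4058] 0.0338 med [ 0.5076 -0.4046  0.0406] dist 0.649
```

Run:
```python
from m import *
W=np.load("scene.npz")["W"]
for c in([262,283],[292,314],[272,322],[243,300],[267,303]): print("scene",c,np.round(W[c[1],c[0]],4))
f=np.load("side.npz")["f"];W=np.load("side.npz")["W"]
hsv=cv2.cvtColor(f,cv2.COLOR_RGB2HSV)
print("slat hsv",hsv[300,400],hsv[290,410],"table",hsv[300,445],hsv[340,400])
cv2.imwrite("pics/crop.png",cv2.resize(f[240:340,350:470,::-1],None,fx=5,fy=5))
```

```text
scene [262, 283] [ 0.5809 -0.225   0.0129]
scene [292, 314] [ 0.6799 -0.1659  0.0013]
scene [272, 322] [ 0.6955 -0.2157  0.005 ]
scene [243, 300] [ 0.6146 -0.2771  0.0007]
scene [267, 303] [ 0.6441 -0.2204  0.0125]
slat hsv [ 15 147 205] [ 14 146 232] table [ 13 158 214] [ 13 159 188]
```

View pics/crop.png

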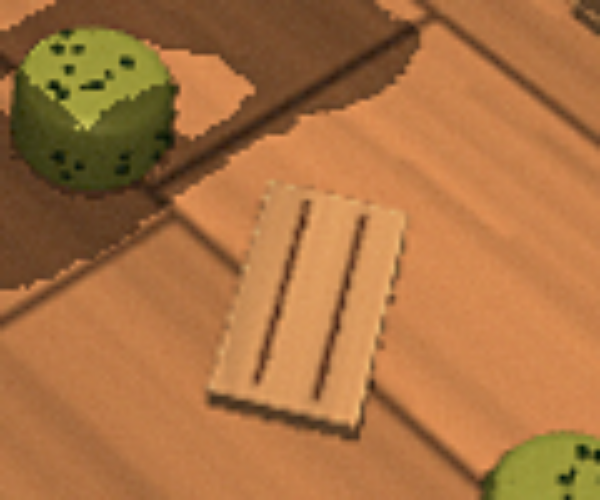

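The crop shows the separator with top corners at about (404,276), (431,282), (421,326) and (392,318) in the side view. Its long axis runs at about 33° in the world.

```bash
cat >> h.py <<'E'
def rayz(c,uv,h):
    from scipy.spatial.transform import Rotation
    p=cv2.undistortPoints(np.array(uv,float)[:,None],np.array(c["camera_matrix"],float),np.array([c["k1"],0,0,0,0.]))[:,0]
    q=c["rotation"];R=Rotation.from_quat([q[1],q[2],q[3],q[0]]).as_matrix()
    d=np.c_[p[:,0],-p[:,1],-np.ones(len(p))]@R.T;o=np.array(c["position"])
    return o+d*((h-o[2])/d[:,2])[:,None]
E
python3 - <<'E'
from h import *
for n,uv in(("side",[[404.4,276.4],[431,282.4],[421,326],[392,318.4]]),("scene",[[262,283],[292,313],[272,321],[243,300]])):
    c=camera(n);P=rayz(c,uv,.01);print(n,P[:,:2].round(4).tolist(),P.mean(0).round(4))
    r=cv2.minAreaRect(P[:,:2].astype(np.float32)*1000);print(r)
E
```

```text
side [[0.6649, -0.1692], [0.6973, -0.2152], [0.6015, -0.2825], [0.5696, -0.2342]] [ 0.6333 -0.2253  0.01  ]
((632.7869262695312, -225.1508026123047), (117.10289001464844, 57.84882354736328), 35.08453369140625)
scene [[0.5785, -0.225], [0.6831, -0.166], [0.6961, -0.2154], [0.6217, -0.2765]] [ 0.6449 -0.2208  0.01  ]
((647.0489501953125, -224.3192138671875), (120.12973022460938, 66.11223602294922), 29.408185958862305)
```

```bash
python3 -m jog '[[-1,-0.17,-0.94,-0.3,-1],[-1,-0.17,-0.94,-0.3,-1],[-1,-0.17,-0.94,-0.3,-1],[-1,-0.17,-0.94,-0.3,-1]]'; python3 -m jog '[[-1,-0.17,-0.94,-0.5,-1],[-1,-0.17,-0.94,-0.5,-1],[-1,-0.17,-0.94,-0.5,-1],[-1,-0.17,-0.94,-0.5,-1],[-1,0,0,0,0]]'
python3 - <<'E'
from h import *
o=get_obs();print(o["eef_pos"],o["tcp_rot"],o["t"])
c=camera("wrist");print(c["position"],c["rotation"]);cv2.imwrite("pics/w1.png",c["frame"][:,:,::-1])
np.savez("w1.npz",f=c["frame"],W=cloud(c))
E
```

```text
t: 0.63
eef_pos: [0.6543, -0.1136, 0.2676]
tcp_rot: [0.0, 0.856, 0.517, 0.0]
wrist_force: [0.3, -0.5, 0.7]
opening: 0.0856
finger_force: 0.0
t: 1.05
eef_pos: [0.6312, -0.2298, 0.2039]
tcp_rot: [-0.001, 0.955, 0.297, -0.003]
wrist_force: [-0.6, 0.4, -0.5]
opening: 0.0859
finger_force: 0.0
[ 0.6312045  -0.22978397  0.20386967] [-7.67729515e-04  9.54940378e-01  2.96783162e-01 -2.83541340e-03] 1.05
[ 0.69585709 -0.18465562  0.27454822] [ 0.8743131  -0.13824685  0.07461315 -0.45923555]
```

View pics/w1.png

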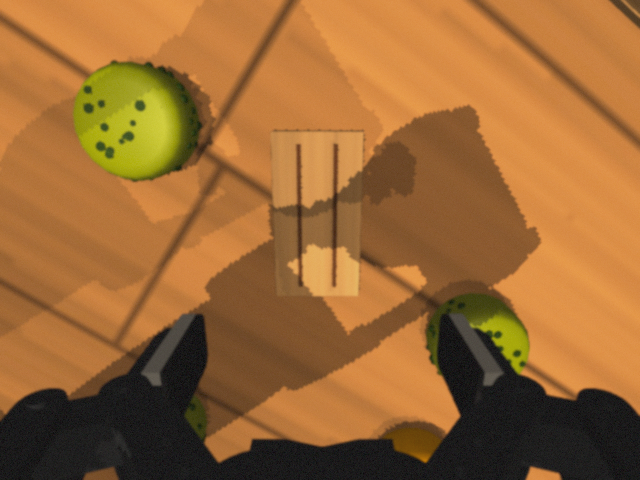

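The separator is square to the fingers, with corners at about (272,130), (364,130), (358,296) and (277,296).

Run:
```python
from h import *
c=camera("wrist");P=rayz(c,[[272,130],[364,130],[358,296],[277,296]],.01);print(P.round(4)[:,:2].tolist(),P.mean(0))
print(cv2.minAreaRect(P[:,:2].astype(np.float32)*1000))
o=get_obs();print(P.mean(0)-o["eef_pos"])
```

```text
[[0.668, -0.1621], [0.7018, -0.2106], [0.6052, -0.277], [0.5713, -0.2284]] [ 0.63655148 -0.21953673  0.01      ]
((636.5076904296875, -219.52359008789062), (117.64434051513672, 59.22315216064453), 34.496402740478516)
[ 0.00327316  0.0069808  -0.19663881]
```

```bash
python3 -m jog '[[-1,0.1,0.22,-0.9,0],[-1,0,0,-1,0],[-1,0,0,-1,0],[-1,0,0,-0.9,0],[-1,0,0,-0.4,0]]'; python3 -m jog '[[-1,0,0,0,0],[-1,0,0,0,0]]'
```

```text
t: 1.57
eef_pos: [0.6358, -0.2168, 0.0787]
tcp_rot: [-0.002, 0.953, 0.302, -0.002]
wrist_force: [-1.2, 0.0, -0.7]
opening: 0.0854
finger_force: 0.0
t: 1.73
eef_pos: [0.6377, -0.2182, 0.0824]
tcp_rot: [-0.0, 0.954, 0.301, 0.0]
wrist_force: [-0.0, -0.3, 0.8]
opening: 0.085
finger_force: 0.0
```

```bash
python3 -m jog '[[-1,0,0,-0.35,0],[-1,0,0,0,0],[0,0,0,0,0],[0.3,0,0,0,0],[0.5,0,0,0,0]]'; python3 -m jog '[[1,0,0,0,0],[1,0,0,0,0],[1,0,0,0,0]]'
```

```text
t: 2.15
eef_pos: [0.6383, -0.2195, 0.0734]
tcp_rot: [0.001, 0.954, 0.301, 0.001]
wrist_force: [0.5, 0.7, 0.0]
opening: 0.0574
finger_force: 63.8
t: 2.4
eef_pos: [0.6383, -0.2195, 0.0732]
tcp_rot: [0.001, 0.954, 0.301, 0.001]
wrist_force: [0.2, -0.3, 7.0]
opening: 0.0574
finger_force: 64.5
```

```bash
python3 -m jog '[[1,0,0,0.5,0],[1,0,0,1,0],[1,0,0,1,0],[1,0,0,1,0],[1,0,0,1,0]]'; python3 -m jog '[[1,-0.34,0.95,0.8,0],[1,-0.34,0.95,0.8,0],[1,-0.34,0.95,0.4,0],[1,-0.34,0.95,0,0],[1,-0.34,0.95,0,0]]'; python3 -m jog '[[1,-0.34,0.95,0,0],[1,-0.34,0.95,0,0],[1,-0.34,0.95,0,0],[1,-0.34,0.95,0,0],[1,-0.34,0.95,0,0]]';  python3 -m jog '[[1,-0.34,0.95,0,0],[1,-0.34,0.95,0,0],[1,-0.34,0.95,0,0],[1,0,0,0,0],[1,0,0,0,0]]'
python3 - <<'E'
from h import *
o=get_obs();print(o["eef_pos"],o["tcp_rot"],o["t"],o["wrist_force"],o["opening"])
c=camera("wrist");cv2.imwrite("pics/w2.png",c["frame"][:,:,::-1])
np.savez("w2.npz",f=c["frame"],W=cloud(c))
E
```

```text
t: 2.82
eef_pos: [0.6366, -0.2189, 0.2081]
tcp_rot: [-0.0, 0.954, 0.301, -0.0]
wrist_force: [-0.0, -0.5, -0.7]
opening: 0.0574
finger_force: 64.1
t: 3.23
eef_pos: [0.586, -0.0755, 0.269]
tcp_rot: [0.001, 0.954, 0.3, 0.002]
wrist_force: [-0.0, -0.1, -1.0]
opening: 0.0574
finger_force: 64.1
t: 3.65
eef_pos: [0.5341, 0.0672, 0.267]
tcp_rot: [-0.0, 0.954, 0.301, 0.0]
wrist_force: [0.5, 0.3, -0.4]
opening: 0.0575
finger_force: 64.1
t: 4.07
eef_pos: [0.5037, 0.1527, 0.2669]
tcp_rot: [0.0, 0.953, 0.302, 0.0]
wrist_force: [0.4, 0.6, 0.1]
opening: 0.0578
finger_force: 64.2
[0.50373128 0.15265061 0.26687393] [1.08555917e-04 9.53240064e-01 3.02214109e-01 4.25082836e-05] 4.0667 [0.40596088 0.59243047 0.08155703] 0.05776013124237571
```

View pics/w2.png

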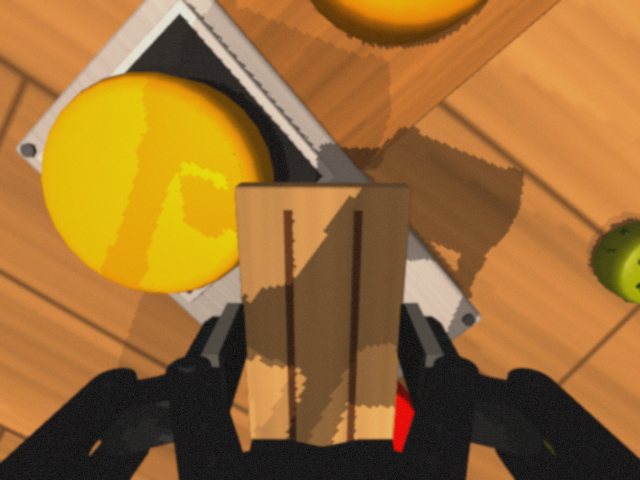

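The separator is held level, its far edge at row 184 from column 236 to 411. The big cheese's top is centred near (155,180) and needs a further move to the left.

Run:
```python
from h import *
d=np.load("w2.npz");W=d["W"];hsv=cv2.cvtColor(d["f"],cv2.COLOR_RGB2HSV)
m=(W[:,:,2]>.1165)&(W[:,:,2]<.126);m[:,300:]=False;m[:60]=False
s=W[m];print(len(s),np.median(s,0))
c,r=cv2.minEnclosingCircle(np.ascontiguousarray(s[:,:2],np.float32));print("big top",c,r)
m=(W[:,:,2]>.075)&(W[:,:,2]<.126);m[:,300:]=False
s=W[m];c2,r2=cv2.minEnclosingCircle(np.ascontiguousarray(s[:,:2],np.float32));print("big full",c2,r2)
o=get_obs()["eef_pos"];f=W[188:195,245:400].reshape(-1,3);f=f[f[:,2]>.15]
print("far edge",np.nanmedian(f,0)-o); g=W[200:300,270:380].reshape(-1,3);print("slat top z rel",np.nanmedian(g,0)[2]-o[2])
print("move",np.array(c)-o[:2])
```

```text
34775 [0.48018643 0.25588644 0.1199994 ]
big top (0.476892352104187, 0.2524945139884949) 0.062315382063388824
big full (0.5125531554222107, 0.256039559841156) 0.09804932773113251
far edge [ 0.04255738  0.03215421 -0.0620963 ]
slat top z rel -0.06198196590196178
move [-0.02734548  0.10074848]
```

```bash
python3 -m jog '[[1,-0.23,0.83,0,0],[1,-0.23,0.83,0,0],[1,-0.23,0.83,-0.2,0],[1,-0.23,0.83,-0.5,0],[1,0,0,-0.7,0]]';python3 -m jog '[[1,0,0,-0.65,0],[1,0,0,0,0],[1,0,0,0,0]]'; python3 -m jog '[[1,0,0,0,0]]'
```

```text
t: 4.53
eef_pos: [0.4782, 0.2538, 0.2266]
tcp_rot: [-0.001, 0.954, 0.301, 0.003]
wrist_force: [0.4, -0.6, -1.1]
opening: 0.0573
finger_force: 64.2
t: 4.78
eef_pos: [0.4766, 0.2497, 0.2038]
tcp_rot: [0.0, 0.954, 0.3, -0.002]
wrist_force: [0.2, 0.3, 0.3]
opening: 0.058
finger_force: 64.2
t: 4.87
eef_pos: [0.478, 0.2504, 0.2059]
tcp_rot: [0.0, 0.954, 0.3, 0.0]
wrist_force: [0.2, 0.4, 0.3]
opening: 0.0575
finger_force: 64.2
```

```bash
python3 -m jog '[[1,0,0,-0.3,0],[1,0,0,0,0],[1,0,0,0,0]]'; python3 -m jog '[[1,0,0,-0.12,0],[1,0,0,0,0],[1,0,0,0,0]]'
```

```text
t: 5.12
eef_pos: [0.4772, 0.2508, 0.1961]
tcp_rot: [0.0, 0.954, 0.3, 0.0]
wrist_force: [0.6, -1.2, -0.7]
opening: 0.0578
finger_force: 64.2
t: 5.37
eef_pos: [0.477, 0.2511, 0.1923]
tcp_rot: [0.0, 0.954, 0.301, 0.0]
wrist_force: [0.2, -0.2, -0.1]
opening: 0.0574
finger_force: 64.2
```

```bash
python3 -m jog '[[1,0,0,-0.06,0],[1,0,0,0,0],[1,0,0,0,0]]'; python3 -m jog '[[0.3,0,0,0,0],[0,0,0,0,0],[-0.5,0,0,0,0],[-1,0,0,0,0],[-1,0,0,0,0]]'; python3 -m jog '[[-1,0,0,0,0],[-1,0,0,0.3,0],[-1,0,0,0.8,0],[-1,0,0,1,0],[-1,0,0,1,0]]'
python3 - <<'E'
from h import *
o=get_obs();print(o["eef_pos"],o["opening"])
c=camera("wrist");cv2.imwrite("pics/w3.png",c["frame"][:,:,::-1])
np.savez("w3.npz",f=c["frame"],W=cloud(c))
E
```

```text
t: 5.62
eef_pos: [0.4772, 0.2512, 0.1921]
tcp_rot: [0.0, 0.954, 0.301, 0.0]
wrist_force: [-3.7, -1.8, 8.9]
opening: 0.0573
finger_force: 65.2
t: 6.03
eef_pos: [0.4769, 0.2512, 0.1904]
tcp_rot: [-0.0, 0.954, 0.301, 0.0]
wrist_force: [-0.2, -0.0, 0.5]
opening: 0.0848
finger_force: 0.0
t: 6.45
eef_pos: [0.4764, 0.2508, 0.2841]
tcp_rot: [0.0, 0.954, 0.301, -0.001]
wrist_force: [0.9, 0.5, -0.6]
opening: 0.0853
finger_force: 0.0
[0.47638263 0.25082916 0.28409507] 0.08528311796476384
```

View pics/w3.png

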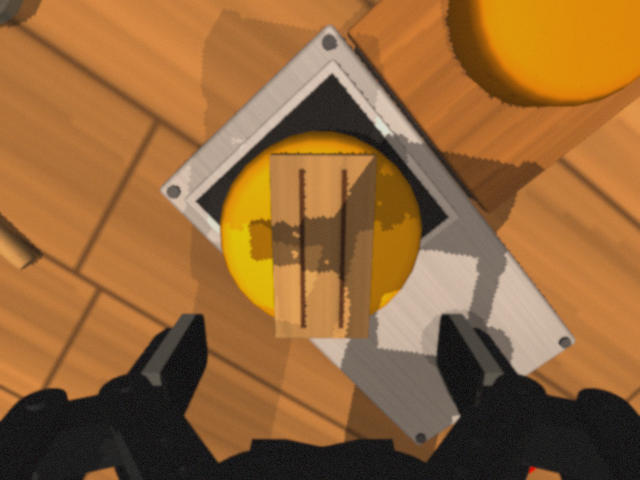

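The separator lies flat on the cheese with corners at (270,154), (375,154), (368,338) and (276,338). I'll check how well it is centred.

Run:
```python
from h import *
from scipy.optimize import least_squares
c=camera("wrist");P=rayz(c,[[270,154],[375,154],[368,338],[276,338]],.129);s=P.mean(0);print("slat",s,cv2.minAreaRect(P[:,:2].astype(np.float32)*1000))
d=np.load("w3.npz");W=d["W"]
for lo,hi in((.1155,.1225),(.09,.1225)):
    m=(W[:,:,2]>lo)&(W[:,:,2]<hi);m[:110]=False;m[:,450:]=False;q=np.ascontiguousarray(W[m][:,:2],np.float32)
    cc,r=cv2.minEnclosingCircle(q);print(len(q),"big",cc,r,"off",np.hypot(*(s[:2]-cc)))
t=W[(W[:,:,2]>.1235)&(W[:,:,2]<.135)];print("slat z",np.median(t[:,2]),np.percentile(t[:,2],[5,95]))
W=np.load("side.npz")["W"]; f=d
```

```text
slat [0.47696867 0.25078545 0.129     ] ((476.9307861328125, 250.85995483398438), (120.13265991210938, 61.202919006347656), 34.96746826171875)
11825 big (0.47633665800094604, 0.2531766891479492) 0.062480486929416656 off 0.0024733551789282732
13448 big (0.4593407213687897, 0.20217813551425934) 0.11834951490163803 off 0.05170507795064929
slat z 0.13002954926029983 [0.12729329 0.13120372]
```

```bash
python3 -m jog '[[-1,-0.11,-0.97,0,0],[-1,-0.11,-0.97,0,0],[-1,-0.11,-0.97,0,0],[-1,-0.11,-0.97,0,0],[-1,-0.11,-0.97,0,0]]'; python3 -m jog '[[-1,-0.11,-0.97,0,0],[-1,-0.11,-0.97,0,0],[-1,-0.11,-0.97,0,0],[-1,-0.11,-0.97,0,0],[-1,-0.11,-0.97,0,0]]';python3 -m jog '[[-1,-0.11,-0.97,0,0],[-1,-0.11,-0.97,-0.3,0],[-1,-0.11,-0.97,-0.5,0],[-1,-0.11,-0.97,-0.7,0],[-1,-0.11,-0.97,-0.7,0]]'; python3 -m jog '[[-1,-0.11,-0.97,-0.5,0],[-1,0,0,0,0],[-1,0,0,0,0]]'
python3 - <<'E'
from m import *
o=get_obs();print(o["eef_pos"],o["opening"])
c=camera("wrist");cv2.imwrite("pics/w4.png",c["frame"][:,:,::-1])
W=cloud(c);np.savez("w4.npz",f=c["frame"],W=W)
E
```

```text
t: 6.97
eef_pos: [0.4599, 0.1045, 0.2833]
tcp_rot: [-0.0, 0.954, 0.301, -0.0]
wrist_force: [1.0, 0.4, -0.8]
opening: 0.0855
finger_force: 0.0
t: 7.38
eef_pos: [0.4434, -0.0412, 0.2834]
tcp_rot: [-0.0, 0.954, 0.301, -0.0]
wrist_force: [0.9, -0.6, -0.4]
opening: 0.0854
finger_force: 0.0
t: 7.8
eef_pos: [0.4274, -0.187, 0.2175]
tcp_rot: [0.001, 0.954, 0.301, 0.001]
wrist_force: [0.2, 0.6, -0.6]
opening: 0.0853
finger_force: 0.0
t: 8.05
eef_pos: [0.423, -0.2151, 0.2011]
tcp_rot: [-0.001, 0.954, 0.299, -0.001]
wrist_force: [1.0, -0.2, -0.1]
opening: 0.0855
finger_force: 0.0
[ 0.42304392 -0.21512955  0.20112032] 0.08551930929877563
```

View pics/w4.png

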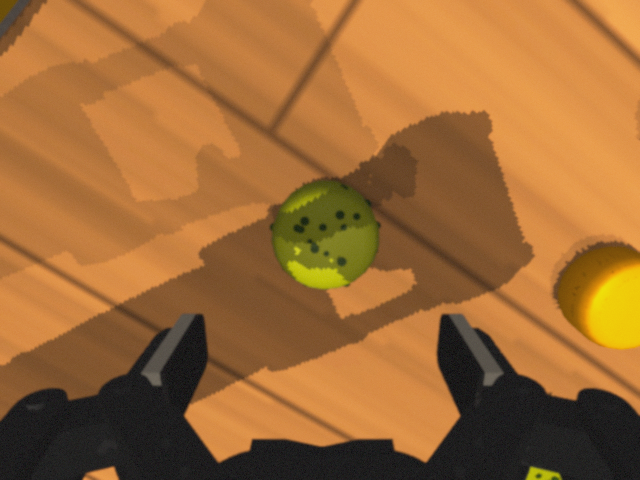

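The green cheese sits between the fingers' columns, centred at (325,234).

Run:
```python
from m import *
W=np.load("w4.npz")["W"]
circ(W,"herb",325,234,65,.037,.05);circ(W,"herbfull",325,234,65,.012,.05)
print(get_obs()["eef_pos"])
```

```text
herb 7956 [ 0.4256 -0.2141] 0.0324 med [ 0.4275 -0.2126  0.0427] dist 0.476
herbfull 9177 [ 0.4254 -0.2141] 0.0362 med [ 0.4298 -0.2111  0.0425] dist 0.476
[ 0.42380469 -0.21453055  0.20210232]
```

```bash
python3 -m jog '[[-1,0.06,0,-0.9,0],[-1,0,0,-1,0],[-1,0,0,-1,0],[-1,0,0,-0.8,0],[-1,0,0,-0.43,0]]'; python3 -m jog '[[-1,0,0,0,0],[-1,0,0,0,0],[0.2,0,0,0,0],[0.2,0,0,0,0]]'; python3 -m jog '[[1,0,0,0,0],[1,0,0,0,0],[1,0,0,0,0]]'
```

```text
t: 8.52
eef_pos: [0.4253, -0.2124, 0.0768]
tcp_rot: [-0.001, 0.953, 0.302, -0.001]
wrist_force: [-0.7, 0.4, -0.2]
opening: 0.0855
finger_force: 0.0
t: 8.85
eef_pos: [0.4278, -0.2149, 0.0812]
tcp_rot: [0.001, 0.954, 0.301, 0.001]
wrist_force: [-0.4, 0.5, 9.3]
opening: 0.0656
finger_force: 64.6
t: 9.1
eef_pos: [0.4278, -0.2149, 0.0813]
tcp_rot: [0.001, 0.954, 0.301, 0.002]
wrist_force: [-1.0, 1.1, 6.3]
opening: 0.0656
finger_force: 66.4
```

```bash
python3 -m jog '[[1,0,0,0.5,0],[1,0,0,0.9,0],[1,0,0,1,0],[1,0,0,1,0],[1,0,0,1,0]]'; python3 -m jog '[[1,0.1,0.97,0.7,0],[1,0.1,0.97,0.7,0],[1,0.1,0.97,0.7,0],[1,0.1,0.97,0.5,0],[1,0.1,0.97,0,0]]'; python3 -m jog '[[1,0.1,0.97,0,0],[1,0.1,0.97,0,0],[1,0.1,0.97,0,0],[1,0.1,0.97,0,0],[1,0.1,0.97,0,0]]';  python3 -m jog '[[1,0.1,0.97,0,0],[1,0.1,0.97,0,0],[1,0.1,0.97,0,0],[1,0.1,0.97,0,0],[1,0.1,0.97,0,0]]'; python3 -m jog '[[1,0.1,0.95,0,0],[1,0,0,0,0],[1,0,0,0,0]]'
python3 - <<'E'
from h import *
o=get_obs();print(o["eef_pos"],o["opening"])
c=camera("wrist");cv2.imwrite("pics/w5.png",c["frame"][:,:,::-1]);np.savez("w5.npz",f=c["frame"],W=cloud(c))
E
```

```text
t: 9.52
eef_pos: [0.4261, -0.2144, 0.2133]
tcp_rot: [0.001, 0.954, 0.301, 0.001]
wrist_force: [-0.1, -0.1, -1.3]
opening: 0.0659
finger_force: 67.7
t: 9.93
eef_pos: [0.443, -0.0681, 0.2944]
tcp_rot: [0.002, 0.954, 0.3, 0.004]
wrist_force: [1.0, -0.5, -1.7]
opening: 0.0655
finger_force: 67.8
t: 10.35
eef_pos: [0.4559, 0.0781, 0.2902]
tcp_rot: [0.0, 0.954, 0.301, 0.001]
wrist_force: [-0.3, -0.7, -1.8]
opening: 0.0658
finger_force: 67.8
t: 10.77
eef_pos: [0.4708, 0.2237, 0.2901]
tcp_rot: [-0.0, 0.954, 0.301, 0.001]
wrist_force: [0.4, -1.1, -2.5]
opening: 0.0657
finger_force: 67.8
t: 11.02
eef_pos: [0.4739, 0.2519, 0.2897]
tcp_rot: [-0.0, 0.953, 0.302, 0.001]
wrist_force: [0.6, -0.2, -1.8]
opening: 0.0661
finger_force: 67.8
[0.47386548 0.25185284 0.28970291] 0.06610237841424467
```

View pics/w5.png

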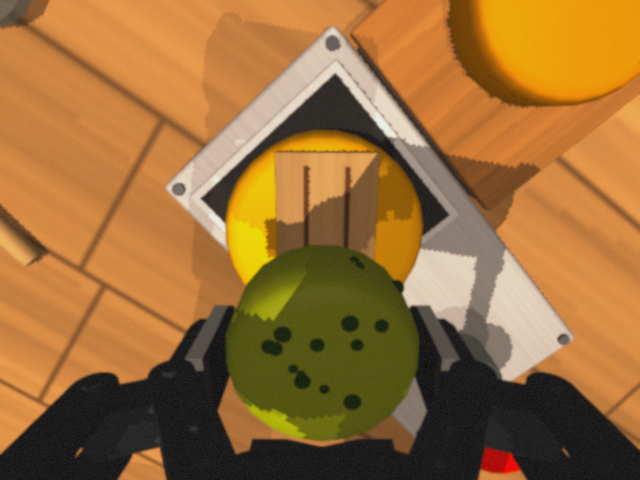

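The green cheese is held level, its top centred near (322,345), and the separator is still in place.

Run:
```python
from m import *
W=np.load("w5.npz")["W"];o=get_obs()["eef_pos"];print(o)
g=W[250:440,240:410].reshape(-1,3);z=np.nanmedian(g[:,2]);g=g[abs(g[:,2]-z)<.006]
c,r=cv2.minEnclosingCircle(np.ascontiguousarray(g[:,:2],np.float32));print("herb-tcp",np.array(c)-o[:2],r,"top rel",np.median(g[:,2])-o[2], np.percentile(g[:,2],[2,98]))
P=W[160:225,285:370].reshape(-1,3);print("slat",np.nanmedian(P,0),"move",np.array([.477,.2508])-np.array(c))
```

```text
[0.47375981 0.25083236 0.28940567]
herb-tcp [-0.00121082  0.00132781] 0.0324004702270031 top rel -0.03829839972339366 [0.2455666  0.25254157]
slat [0.50319771 0.2697074  0.13019177] move [ 0.00445101 -0.00136016]
```

```bash
python3 -m jog '[[1,0.13,-0.04,-0.7,0],[1,0,0,-0.9,0],[1,0,0,-0.85,0],[1,0,0,0,0],[1,0,0,0,0]]'; python3 -m jog '[[1,0,0,-0.1,0],[1,0,0,0,0],[1,0,0,0,0]]'
```

```text
t: 11.48
eef_pos: [0.4773, 0.2479, 0.2148]
tcp_rot: [0.0, 0.954, 0.3, -0.001]
wrist_force: [-0.9, 0.6, -1.2]
opening: 0.0658
finger_force: 67.9
t: 11.73
eef_pos: [0.4784, 0.2493, 0.2134]
tcp_rot: [-0.0, 0.954, 0.3, 0.001]
wrist_force: [-0.1, -1.2, -1.5]
opening: 0.0656
finger_force: 67.9
```

```bash
python3 -m jog '[[1,0,0,-0.1,0],[1,0,0,0,0],[1,0,0,0,0]]'; python3 -m jog '[[1,0,0,-0.06,0],[1,0,0,0,0]]'
```

```text
t: 11.98
eef_pos: [0.4787, 0.2496, 0.2103]
tcp_rot: [-0.0, 0.954, 0.301, 0.001]
wrist_force: [1.2, 0.4, 3.0]
opening: 0.0656
finger_force: 68.3
t: 12.15
eef_pos: [0.4788, 0.2497, 0.2103]
tcp_rot: [0.0, 0.954, 0.301, 0.001]
wrist_force: [-4.0, -2.6, 13.8]
opening: 0.0657
finger_force: 69.4
```

```bash
python3 -m jog '[[1,0,0,0.05,0],[0,0,0,0,0],[-0.5,0,0,0,0],[-1,0,0,0,0],[-1,0,0,0,0]]'; python3 -m jog '[[-1,0,0,0,0],[-1,0,0,0.3,0],[-1,0,0,0.8,0],[-1,0,0,1,0],[-1,0,0,1,0]]'; python3 -m jog '[[-1,0,0,0.5,0],[-1,0,0,0,0]]'
python3 - <<'E'
from h import *
o=get_obs();print(o["eef_pos"],o["opening"])
c=camera("wrist");np.savez("w6.npz",f=c["frame"],W=cloud(c));a=c["frame"]
b=camera("side")["frame"];cv2.imwrite("pics/w6.png",cv2.resize(np.hstack([a,b])[:,:,::-1],(800,300)))
E
```

```text
t: 12.57
eef_pos: [0.4776, 0.2493, 0.2084]
tcp_rot: [-0.0, 0.954, 0.301, -0.0]
wrist_force: [0.1, -1.0, -0.1]
opening: 0.0855
finger_force: 0.0
t: 12.98
eef_pos: [0.4772, 0.249, 0.3021]
tcp_rot: [0.0, 0.954, 0.301, -0.001]
wrist_force: [1.0, 0.4, 0.2]
opening: 0.0854
finger_force: 0.0
t: 13.15
eef_pos: [0.4799, 0.2503, 0.3224]
tcp_rot: [-0.001, 0.954, 0.301, 0.004]
wrist_force: [0.2, 1.1, 0.5]
opening: 0.0855
finger_force: 0.0
[0.47990738 0.25026105 0.32236276] 0.08547473909548943
```

View pics/w6.png

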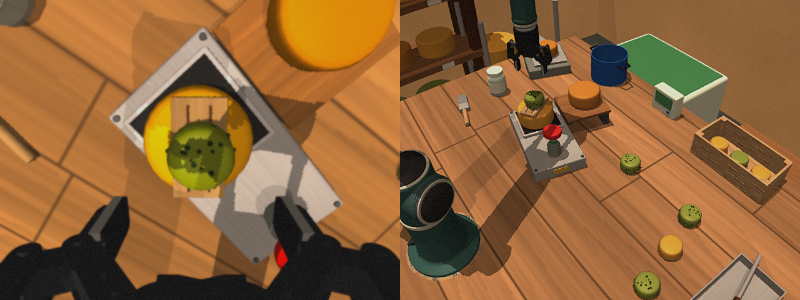

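The wrist and side views show the green cheese upright on the separator, and both are released.

Run:
```python
from m import *
W=np.load("w6.npz")["W"]
circ(W,"herb",322,245,80,.162,.182)
z=W[:,:,2];m=(z>.1635)&(z<.18);print("tilt fit");q=W[m];A=np.c_[q[:,:2],np.ones(len(q))];print(np.linalg.lstsq(A,q[:,2],rcond=None)[0])
c=camera("side");hsv=cv2.cvtColor(c["frame"],cv2.COLOR_RGB2HSV);V=cloud(c)
m=((hsv[:,:,0]<6)|(hsv[:,:,0]>174))&(hsv[:,:,1]>190)&(V[:,:,2]>.143);s=V[m];s=s[s[:,2]<.16]
print("handle",cv2.minEnclosingCircle(np.ascontiguousarray(s[:,:2],np.float32)),np.median(s,0)); print(get_obs()["eef_pos"])
```

```text
herb 8897 [0.4764 0.2488] 0.0346 med [0.48   0.2519 0.1716] dist 0.537
tilt fit
[-0.0306516  -0.02135128  0.19097915]
handle ((0.5094958543777466, 0.6369497179985046), 0.6013436913490295) [0.43546964 0.06956892 0.15026507]
[0.47742882 0.24908151 0.31602766]
```

```bash
python3 -m jog '[[-1,-0.22,-0.98,0,0],[0,-0.22,-0.98,0,0],[1,-0.22,-0.98,0,0],[1,-0.22,-0.98,0,0],[1,-0.22,-0.98,0,0]]'; python3 -m jog '[[1,-0.2,-0.95,-0.7,0],[1,0,0,-0.9,0],[1,0,0,-0.8,0],[1,0,0,0,0],[1,0,0,0,0]]'
python3 - <<'E'
from m import *
print(get_obs()["eef_pos"])
c=camera("wrist");hsv=cv2.cvtColor(c["frame"],cv2.COLOR_RGB2HSV);V=cloud(c)
m=((hsv[:,:,0]<6)|(hsv[:,:,0]>174))&(hsv[:,:,1]>180)&(V[:,:,2]>.14)&(V[:,:,2]<.16);s=V[m];print(len(s),np.percentile(s,[1,50,99],axis=0))
cv2.imwrite("pics/w7.png",c["frame"][:,:,::-1])
E
```

```text
t: 13.72
eef_pos: [0.4432, 0.101, 0.3143]
tcp_rot: [-0.0, 0.954, 0.301, -0.002]
wrist_force: [0.7, 0.1, 0.9]
opening: 0.0388
finger_force: 0.0
t: 14.13
eef_pos: [0.4368, 0.0734, 0.242]
tcp_rot: [-0.001, 0.954, 0.3, -0.003]
wrist_force: [1.0, -0.3, 1.1]
opening: -0.0
finger_force: 0.0
[0.43677122 0.07344096 0.2420071 ]
10015 [[0.41523988 0.04988368 0.14205755]
 [0.44723177 0.08308097 0.15101734]
 [0.4681137  0.1044668  0.1524539 ]]
```

View pics/w7.png

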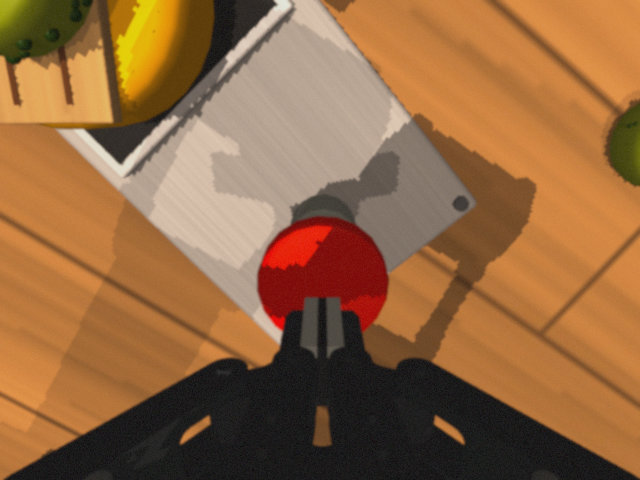

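The shut fingertips stand over the red handle, whose disc is centred near (323,280), so I can press.

```bash
python3 -m jog '[[1,0,0,-0.3,0],[1,0,0,-0.3,0],[1,0,0,-0.2,0],[1,0,0,-0.2,0],[1,0,0,-0.15,0]]'; python3 -m jog '[[1,0,0,-0.1,0],[1,0,0,-0.1,0],[1,0,0,0,0]]'
```

```text
t: 14.6
eef_pos: [0.4396, 0.0742, 0.2114]
tcp_rot: [0.0, 0.954, 0.301, 0.001]
wrist_force: [-3.9, -0.2, 11.4]
opening: -0.0004
finger_force: 5.6
t: 14.85
eef_pos: [0.4396, 0.0742, 0.2057]
tcp_rot: [0.0, 0.954, 0.301, 0.001]
wrist_force: [-4.1, -0.1, 12.0]
opening: -0.0
finger_force: 6.0
```

```bash
python3 -m jog '[[1,0,0,-0.1,0],[1,0,0,-0.1,0],[1,0,0,-0.1,0],[1,0,0,-0.05,0],[1,0,0,0,0]]'; python3 -m jog '[[1,0,0,0,0],[1,0,0,0,0],[1,0,0,0,0]]'
python3 - <<'E'
from m import *
W=cloud(camera("scene"));V=cloud(camera("side"))
c=camera("side");hsv=cv2.cvtColor(c["frame"],cv2.COLOR_RGB2HSV)
m=((hsv[:,:,0]<6)|(hsv[:,:,0]>174))&(hsv[:,:,1]>190);m[:150]=0;m[280:]=0;m[:,:180]=0;m[:,310:]=0;s=V[m];print("red z",np.percentile(s[:,2],[50,80,90,97]))
w=c["frame"][100:280,160:360,::-1];cv2.imwrite("pics/s8.png",cv2.resize(w,(800,600)[0:1]+(600,)))
E
```

```text
t: 15.27
eef_pos: [0.4396, 0.0742, 0.1957]
tcp_rot: [0.0, 0.954, 0.301, 0.001]
wrist_force: [-5.0, -0.9, 14.6]
opening: 0.0002
finger_force: 7.3
t: 15.52
eef_pos: [0.4396, 0.0742, 0.196]
tcp_rot: [0.0, 0.954, 0.301, 0.001]
wrist_force: [-5.8, -0.5, 14.6]
opening: 0.0001
finger_force: 7.2
red z [nan nan nan nan]
```

View pics/s8.png

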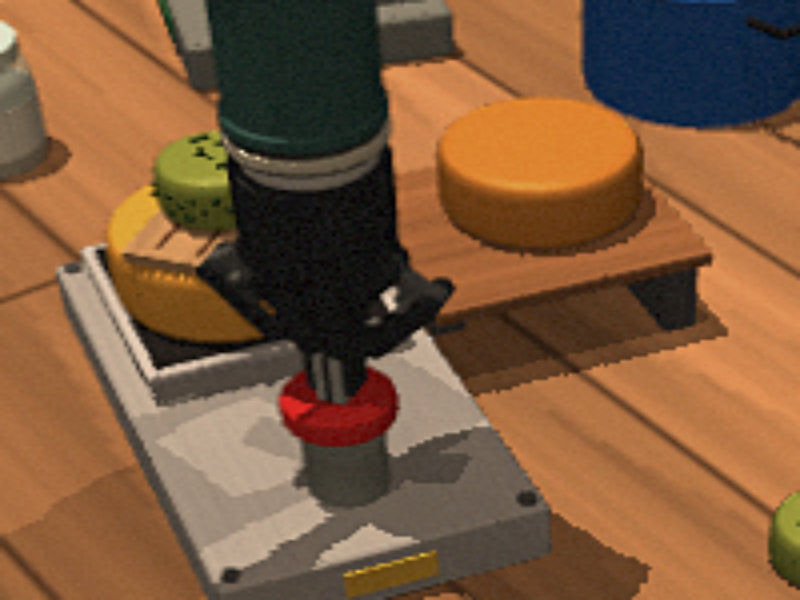

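The view shows the handle pressed, the platform raised and the stack intact. I'll check the handle height once, then hand in.

Run:
```python
from m import *
c=camera("side");V=cloud(c);hsv=cv2.cvtColor(c["frame"],cv2.COLOR_RGB2HSV)
m=((hsv[:,:,0]<6)|(hsv[:,:,0]>174))&(hsv[:,:,1]>190);m[:180]=0;m[240:]=0;m[:,:220]=0;m[:,270:]=0
print("red z",np.nanpercentile(V[m][:,2],[50,80,90,97]))
W=V[170:220,180:240].reshape(-1,3);b=V[160:190,270:330].reshape(-1,3)
print("board",np.nanmedian(b[(b[:,2]>.06)&(b[:,2]<.085)][:,2]),"herb top",np.nanpercentile(V[138:150,198:218][:,:,2],[50,90]))
o=get_obs();print(o["eef_pos"],o["wrist_force"])
if .116<np.nanpercentile(V[m][:,2],90)<.128: print(hand_in())
```

```text
red z [0.12316271 0.1252217  0.12592542 0.13053389]
board 0.07347695313244323 herb top [0.1838846  0.29621961]
[0.43957715 0.07418957 0.19603005] [-5.55006019 -0.05123633 14.3517952 ]
the job is handed in; nothing more can be done
None
```

The job is handed in: the separator and green herb cheese are stacked and released on the big cheese, and the shut fingers hold the handle about 26–27 mm down at about 14 N. The judge's verdict was not shown to me.

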